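# Shift the tube mixer into third gear

### The job

The gear lever of the tube roller mixer stands in the left leg of its H-shaped gate. Using only closed fingertips or the outside of the fingers, push the lever level with the crossbar, across to the right, and then forward until it is fully home in the third slot (forward right as the robot sees it, marked with three green pips), and take the hand away. Push gently: never pinch the lever or ram it against the gate, and do not disturb the cups, bottles and other loose things.

Things in the scene. Friction and masses are not known exactly. Their poses are not given: they have to be found in the camera images.
- mixer: Tube roller mixer, blue and white, fixed, 305 mm deep (x) by 350 wide (y). Origin on the table under the gear gate's centre; x points forward (away from the robot), y left, z up. White deck 100 above the table, x -65 to 65, y -175 to 175, holds the gate. Beyond it (x 65 to 240) low rollers, four fixed tubes and end cheeks, at most 90 above the table.
- gate (a point): Centre of the steel gate plate, flush with the deck, 100 mm above the table; axes as the mixer's. Its H-shaped opening: two legs along x, 62 long, 18 wide, centred at y = +20 (left) and y = -20 (right), joined at x = 0 by a crossbar along y, 22 wide. Slots are told by pips beside them: 1 front left, 2 rear left, 3 front right (three green pips), 4 rear right.
- slot3 (a point): Front end of the third slot (front right), on the gate's surface, 31 mm forward and 20 right of the gate's centre.
- lever_grip (a point): Centre of the lever's red hand grip, 26 x 26 x 56 mm tall, on a 12 thick stem that tilts about a pivot under the gate's centre, 20 above the table. This point is 128 from the pivot (148 above the table when upright); the grip spans 100 to 160 from the pivot. The gate confines the stem: it passes from leg to leg only along the crossbar. z points up the lever.
- gear_across (a joint): Sideways tilt of the lever, rad: 0 in the middle, + to the right (mixer's -y). About -0.25 (-0.22 to -0.29) in the left leg, +0.25 in the right leg; stops against the gate at about +-0.29. Starts in the left leg. Stays where it is left (stiff joint, 2 to 5 N sideways at the grip moves it).
- gear_forward (a joint): Forward tilt of the lever, rad: 0 in neutral (level with the crossbar), + forward (mixer's +x). The crossbar allows about +-0.06; a slot's far end stops it at about +-0.30. The start lies anywhere in the left leg, -0.26 to +0.26. Stays where it is left, same stiffness.
- grip_front: face plate of the red hand grip, 20 mm wide, 5 thick, 56 tall, tilting with the lever; origin at the plate's centre, 10.5 from the lever's axis towards the front
- grip_rear: face plate of the red hand grip, 20 mm wide, 5 thick, 56 tall, tilting with the lever; origin at the plate's centre, 10.5 from the lever's axis towards the rear
- grip_left: face plate of the red hand grip, 20 mm wide, 5 thick, 56 tall, tilting with the lever; origin at the plate's centre, 10.5 from the lever's axis towards the left
- grip_right: face plate of the red hand grip, 20 mm wide, 5 thick, 56 tall, tilting with the lever; origin at the plate's centre, 10.5 from the lever's axis towards the right
- sample_cup: loose clear sample cup with a blue lid, 54 across, 60 tall, standing on the mixer's deck to the right of the gate (sizes in mm, origin at the centre of its underside); to be left alone
- dropper: loose amber dropper bottle, 28 across, 55 tall, standing on the mixer's deck to the left of the gate (sizes in mm, origin at the centre of its underside); to be left alone
- spot_plate: loose white ceramic spot plate, 90 x 130 x 14, on the table to the right of the mixer (sizes in mm, origin at the centre of its underside); to be left alone
- tube_rack: loose yellow tube rack, 70 x 100, 88 tall with its capped tubes, on the table to the right of the mixer (sizes in mm, origin at the centre of its underside); to be left alone
- reagent: loose white reagent bottle, 64 across, 130 tall, on the table to the left of the mixer (sizes in mm, origin at the centre of its underside); to be left alone
- magnifier: loose white hand magnifier lying flat on the table to the left of the mixer, lens ring 72 across at its origin, handle along its -x, 14 thick (sizes in mm, origin at the centre of its underside); to be left alone
- spare_cup: loose clear sample cup with an orange lid, 54 across, 60 tall, on the table to the left of the mixer (sizes in mm, origin at the centre of its underside); to be left alone

How it is judged (in metres and radians):
On the way:
1. the lever has come across the gate to the right leg, level with the crossbar (value of joint gear_across above 0.19 rad and value of joint gear_forward between -0.12 and 0.12 rad).
At the end, for the whole second after the job is handed in: The lever rests in the third slot (front right): sideways tilt over 0.19 rad, forward tilt over 0.245 rad (within about 7 mm, at the grip, of the slot's end), and every loose thing is within 20 mm of where it stood (value of joint gear_across above 0.19 rad and value of joint gear_forward above 0.245 rad and velocity of joint gear_forward between -0.05 and 0.05 rad/s and distance of each of sample_cup, dropper, spot_plate, tube_rack, reagent, magnifier, spare_cup from where it was at the start of the episode below 0.02 m); the robot touches nothing.
It fails at once if the lever's grip is pinched (fingers press on two opposite faces at once, over 1.5 N each) ((contact force between the fingers and grip_left above 1.5 N and contact force between the fingers and grip_right above 1.5 N) or (contact force between the fingers and grip_front above 1.5 N and contact force between the fingers and grip_rear above 1.5 N)).
It fails at once if the lever is forced (over 40 N from the fingers) (contact force between the fingers and gear_forward above 40 N).
It fails at once if a loose thing is lifted, carried or knocked more than 30 mm from its place (distance of any of sample_cup, dropper, spot_plate, tube_rack, reagent, magnifier, spare_cup from where it was at the start of the episode above 0.03 m).
It also fails if it takes over 64 s, if anything falls off the work surface, if the arm or the gripper's body presses on something with over 40 N, if the wrist force passes 120 N, or if a joint passes its speed limit or range.

### The arm

A 6-joint arm with a two-finger parallel gripper is mounted at the origin on the work surface. World frame = base frame: x ahead of the robot, y to its left, z up, the work surface at z = 0. Lengths are in m, angles in degrees, forces in N, time in s.
With the tool pointing down it reaches from about 0.25 to 0.8 m from the base axis. Payload 3.9 kg.
Tool frame: the origin (TCP) lies on the centre line of the jaws, within the pads' length; the fingertips stand 8 mm ahead of it and the grasp point (between the pads) lies 11 mm behind it (r.tips_ahead is the distance from the TCP to the fingertips, in m); z points along the fingers, y is the direction in which the jaws open and shut (so a half turn about z gives the same grasp; the last joint's range is limited). The gripper opens to 85 mm and grips with 20 to 120 N. Pads are 22 mm wide; open, the fingers measure 114 mm over their backs; the gripper's body (76 mm by 85 mm) begins 54 mm behind the grasp point. The pads swing forward as they close: fully open they stand 13 mm farther back than shut.
Start: joints at [0, 14.897, -7.913, 67.191, 0, 90], TCP at [0.525, -0, 0.239] pointing down, gripper open.
Joint ranges: [-159.42, 159.42], [-47.68, 98.78], [-73.54, 78.23], [-108.79, 121.32], [-90, 84.71], [-180, 180]. Speed limits (degrees/s): [147.25, 147.25, 180, 180, 180, 180].

### API

Orientations are given as a 3x3 rotation matrix whose columns are the frame's x, y, z axes.
In Python, from plant import r gives the robot as it stands. The module is installed in compiled form; this text tells all that it offers.
- The arm moves only by the tool step_arm, never from a script. Its argument "deltas" is a list of rows, each an object with "delta_pos": the shift along the tool's x, y, z in cm, a list of three; "twist": the turn, a rotation vector about the tool's x, y, z in rad, a list of three. In form: [{"delta_pos": [dx, dy, dz], "twist": [wx, wy, wz]}, ...]. A call has 1 to 20 rows; each row shifts and turns the commanded pose from where the row before left it, along the tool's axes as they then stand; what a row does not reach is not made up. A row lasts 1/12 s, in which the tool goes at most 41.7 mm and 7.16 degrees, less where a joint would pass 70% of its speed; a pose out of reach is approached as far as the arm can. A call is refused whole if a number of a shift passes 4.17 or a number of a turn 0.125, either way. A call with a gripper value outside its range is refused whole. "grip" is the opening, from -1 (shut) to 1 (fully open), so that 0 is half open, set as the call begins (left out, the last holds). The fingers move at their own pace and stop on an object; "newtons" is the grip in N (left out, the last holds). Time passes only in rows, so rows that do not move let the fingers close. It gives the time, the measured TCP pose, the force and the opening at its end, in the units of the state.
- r.state(): the state, without advancing time (a new reading comes with each control period).
- r.capture(name): name is "scene" or "side" or "wrist"; returns (picture, depth): 480x640x3 uint8, blue, green, red; 480x640 float32, m along the optical axis (not along the pixel's ray), 0 where there is no reading.
- r.camera_params(name): a dict with "fx", "fy", "cx", "cy" (pixels), "k1" (the pictures are not rectified: a ray, as slopes to the right and down, at radius r is drawn at 1 + k1 r^2 times it, then the intrinsics apply), "rvec" (rotation vector, rad) and "tvec" (3), from world to camera coordinates, as OpenCV has them. Camera axes: x right, y down, z forward; pixel columns grow to the right and rows downward; lengths in m; the calibration is good to about 2 mm. A picture is of the moment at which its call begins: read the wrist's pose just before it. camera_params takes no time and is no camera call; for the wrist camera it gives the pose at the moment of the call.
- r.sign_off(): hands the job in, once; it reports no verdict.
Trained networks look in the newest picture that a camera, given by its name, has taken for a name from the list of things; names that differ only in an ending like _2 or _b are one class to them, and where a whole thing is asked for, a point or a joint stands for the part that bears it (a point fixed in the world has none). Each returns a list of dicts, best first, with "p" (0 to 1); they miss things now and then, are a little off and sometimes report something else, mostly with a low value. They report only what shows in the picture. A call takes as long as a camera call.
- r.trace(camera, thing): "pixels" (480x640 bool, what is visible of it) and "rect" ([centre column, centre row, width, height] in pixels, round what is visible of it).
The state is a dict: "t": time; "joints": joint angles; "qd": joint speeds; "effort": joint torques, N m; "position": TCP position; "tcp_rot": TCP orientation; "wrist_force": force on the tool from outside, world axes, zero at the start; "torque": the same for the moment, N m; "width": finger opening in m.
Only numpy, scipy, OpenCV 4.12 (cv2) and the standard library are available. Lean on these libraries where they do the work, as an engineer would, in place of code of your own. Each camera call takes 0.05 s, during which the arm holds its last target.

## Working session

There is one attempt and no reset: what is moved stays moved. The work goes in short steps, Python scripts to look and compute and a tool call to move; the robot and the scene stay as the last step left them, time stands still between calls to the robot, and variables do not carry over. Pictures are saved under pics/ and viewed, and the job is handed in when it is done.

Besides the shell and the picture viewer there is one more tool, called after "Call:" by a JSON object that holds its "method" and its "body". step_arm: Moves the arm, as the interface text tells. Its arguments: {"type":"object","properties":{"deltas":{"type":"array"},"grip":{"type":"number"},"newtons":{"type":"number"}},"required":["deltas"]}

```bash
mkdir -p pics; cat > h.py <<'E'
from plant import r
import numpy as np, cv2
def cam(n):
    p=r.camera_params(n); R,_=cv2.Rodrigues(np.array(p['rvec'],float)); return p,R,np.array(p['tvec'],float).ravel()
def unproj(n,u,v,d,c=None):
    p,R,t=c or cam(n)
    x=(np.asarray(u,float)-p['cx'])/p['fx']; y=(np.asarray(v,float)-p['cy'])/p['fy']
    xu,yu=x.copy(),y.copy()
    for _ in range(20):
        s=1+p['k1']*(xu**2+yu**2); xu,yu=x/s,y/s
    P=np.stack([xu*d,yu*d,d*np.ones_like(xu)],-1)
    return (P-t)@R
def proj(n,P,c=None):
    p,R,t=c or cam(n)
    q=np.atleast_2d(P)@R.T+t; x=q[:,0]/q[:,2];y=q[:,1]/q[:,2]; s=1+p['k1']*(x*x+y*y)
    return np.stack([p['fx']*x*s+p['cx'],p['fy']*y*s+p['cy']],-1)
E
python3 - <<'E'
from h import *
s=r.state(); print(s['position'],s['tcp_rot'],s['width'],s['t'],r.tips_ahead)
for n in ['scene','side','wrist']:
    c=cam(n); im,d=r.capture(n); cv2.imwrite(f'pics/{n}0.png',im); np.save(f'{n}0.npy',d)
    print(n,-c[1].T@c[2])
    for th in ['lever_grip','mixer','sample_cup','dropper']:
        for o in r.trace(n,th)[:1]:
            m=o['pixels']&(d>0); v,u=np.nonzero(m); P=unproj(n,u,v,d[m],c)
            print(th,round(o['p'],2),np.round(o['rect']),len(u),np.round(np.median(P,0),4),np.round(np.percentile(P,[3],axis=0),3),np.round(np.percentile(P,[97],axis=0),3))
E
```

```text
[5.24309831e-01 1.34469928e-07 2.38476414e-01] [[ 2.92045662e-05  9.99998065e-01 -1.96684349e-03]
 [ 1.00000000e+00 -2.92058916e-05 -6.45129584e-07]
 [-7.02571753e-07 -1.96684347e-03 -9.99998066e-01]] 0.08559251382447135 0.0 0.008
scene [ 1.19139002 -0.4379576   0.71339587]
lever_grip 0.57 [329. 218.  31.  38.] 529 [0.5588 0.1199 0.1453] [[0.534 0.11  0.098]] [[0.57  0.144 0.173]]
mixer 0.63 [335. 287. 235. 181.] 24968 [0.6508 0.0587 0.075 ] [[ 0.472 -0.094  0.009]] [[0.768 0.248 0.102]]
sample_cup 0.59 [246. 244.  30.  38.] 1031 [ 0.5252 -0.0487  0.1468] [[ 0.492 -0.066  0.1  ]] [[ 0.537 -0.019  0.161]]
dropper 0.8 [365. 198.  10.  28.] 260 [0.5365 0.2461 0.1272] [[0.522 0.238 0.103]] [[0.545 0.262 0.154]]
side [0.39972995 0.86318041 0.66988371]
lever_grip 0.94 [324. 236.  23.  32.] 451 [0.5483 0.1367 0.1476] [[0.534 0.118 0.101]] [[0.566 0.145 0.174]]
mixer 0.55 [298. 266. 192. 156.] 17397 [0.584  0.1675 0.0785] [[ 0.453 -0.078  0.009]] [[0.751 0.277 0.104]]
sample_cup 0.58 [358. 197.  26.  34.] 649 [ 0.5078 -0.0223  0.1437] [[ 0.486 -0.057  0.103]] [[ 0.531 -0.014  0.161]]
dropper 0.93 [322. 276.  13.  28.] 318 [0.5274 0.2607 0.1304] [[0.516 0.251 0.107]] [[0.541 0.267 0.155]]
wrist [0.52487464 0.0756552  0.3736728 ]
lever_grip 0.65 [363.  48.  93.  95.] 4995 [0.549  0.1233 0.1616] [[0.532 0.11  0.086]] [[0.567 0.139 0.175]]
mixer 0.61 [415. 169. 402. 338.] 112125 [0.5942 0.0647 0.0838] [[ 0.458 -0.076  0.045]] [[0.731 0.163 0.148]]
sample_cup 0.86 [299. 304.  86. 100.] 6238 [ 0.5108 -0.0317  0.1594] [[ 0.488 -0.061  0.108]] [[ 0.533 -0.014  0.161]]
```

```bash
python3 - <<'E'
import cv2
a=cv2.imread('pics/wrist0.png');cv2.imwrite('pics/w0.png',a)
b=cv2.imread('pics/scene0.png')[150:410,180:480];cv2.imwrite('pics/s0.png',cv2.resize(b,None,fx=2.3,fy=2.3))
b=cv2.imread('pics/side0.png')[150:380,180:450];cv2.imwrite('pics/d0.png',cv2.resize(b,None,fx=2.5,fy=2.5))
E
```

```text
(no output)
```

View pics/w0.png

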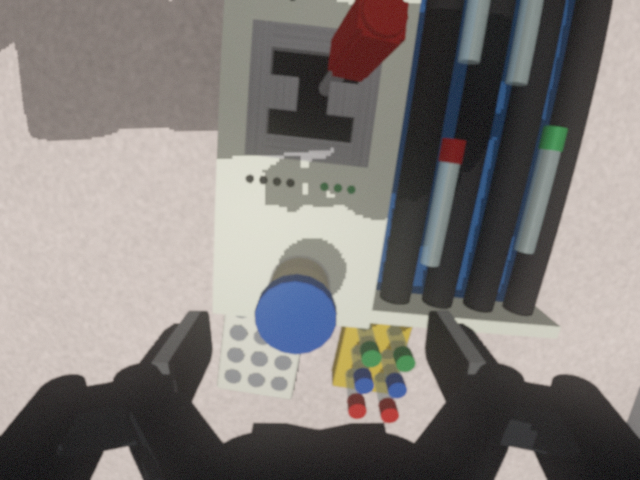

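View pics/s0.png

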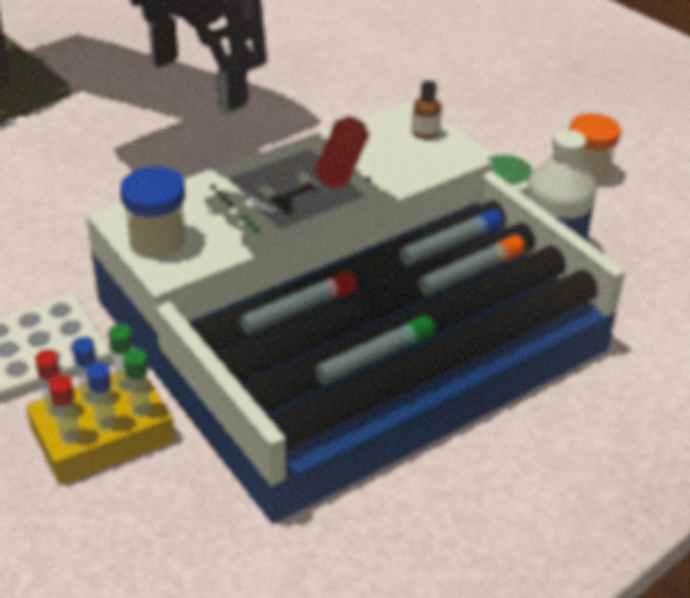

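View pics/d0.png

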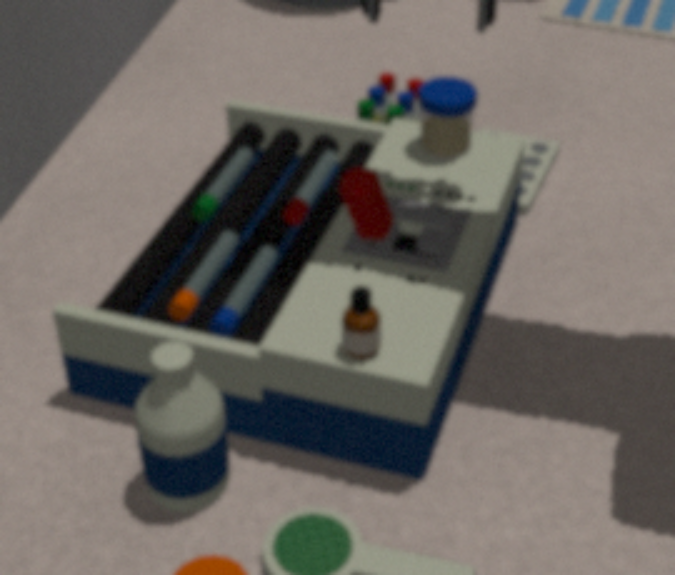

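```bash
cat > fit.py <<'E'
from h import *
from scipy.optimize import minimize
im=cv2.imread('pics/wrist0.png'); c=cam('wrist')
# rectified top view at z=.1, 0.5mm/px : cols = x, rows = -y
x0,x1,y0,y1=.44,.62,.02,.2
xs=np.arange(x0,x1,.0005); ys=np.arange(y1,y0,-.0005)
X,Y=np.meshgrid(xs,ys)
uv=proj('wrist',np.stack([X,Y,0*X+.1],-1).reshape(-1,3),c).astype(np.float32)
top=cv2.remap(im,uv[:,0].reshape(X.shape),uv[:,1].reshape(X.shape),cv2.INTER_LINEAR)
cv2.imwrite('pics/top0.png',cv2.resize(top,None,fx=1.6,fy=1.6))
g=top.max(2).astype(float)
red=(top[...,2].astype(int)-top[...,1]>25); red=cv2.dilate(red.astype(np.uint8),np.ones((9,9)))>0
dark=np.clip((85-g)/30,-1,1)
def H(p):
    cx,cy,a=p; dx=X-cx;dy=Y-cy; u=dx*np.cos(a)+dy*np.sin(a); v=-dx*np.sin(a)+dy*np.cos(a)
    box=lambda a,b,ha,hb: np.minimum(ha-abs(a),hb-abs(b))
    s=np.maximum.reduce([box(u,v-.02,.031,.009),box(u,v+.02,.031,.009),box(u,v,.011,.02)])
    return u,v,np.clip(s/.001,-1,1)
def cost(p):
    u,v,s=H(p); w=(abs(u)<.036)&(abs(v)<.034)&~red
    return -np.mean((s*dark)[w])
best=None
for a in np.radians(np.arange(-20,21,4)):
    for cx in np.arange(.5,.56,.006):
        for cy in np.arange(.08,.13,.006):
            q=cost((cx,cy,a)); 
            if best is None or q<best[0]: best=(q,(cx,cy,a))
o=minimize(cost,best[1],method='Nelder-Mead',options=dict(initial_simplex=np.array(best[1])+np.array([[0,0,0],[.004,0,0],[0,.004,0],[0,0,.05]]),xatol=1e-5))
print(best,o.x,np.degrees(o.x[2]),o.fun)
u,v,s=H(o.x); t=top.copy(); e=cv2.Canny((s>0).astype(np.uint8)*255,50,100)>0; t[e]=(0,255,0)
cv2.imwrite('pics/top1.png',cv2.resize(t,None,fx=1.6,fy=1.6))
cx,cy,a=o.x
np.save('pose.npy',o.x)
E
cat > lev.py <<'E'
from h import *
import sys
cx,cy,a=np.load('pose.npy'); ex=np.array([np.cos(a),np.sin(a),0]); ey=np.array([-np.sin(a),np.cos(a),0]); piv=np.array([cx,cy,.02])
def tomix(P): 
    d=P-np.array([cx,cy,0]); return np.stack([d@ex,d@ey,d[...,2]],-1)
from scipy.optimize import least_squares
def lever(names,prev=None):
    pts=[]
    for n in names:
        c=cam(n); 
        im,d=r.capture(n)
        b,g,rr=[im[...,i].astype(int) for i in range(3)]
        m=((rr-np.maximum(b,g))>35)&(d>0)
        v,u=np.nonzero(m); P=unproj(n,u,v,d[m],c)
        q=tomix(P); k=(abs(q[:,0])<.06)&(abs(q[:,1])<.065)&(q[:,2]>.105)&(q[:,2]<.19); q=q[k]
        print(n,len(q)); pts.append((n,q))
    # model: box 26x26x60 from 100..160 along axis; fit tilts
    def res(p,q):
        ac,f=p; z=np.array([np.tan(f),-np.tan(ac),1]);z/=np.linalg.norm(z)
        X=np.array([1,0,0])-z[0]*z;X/=np.linalg.norm(X);Yv=np.cross(z,X)
        l=q-np.array([0,0,.02]); L=np.stack([l@X,l@Yv,l@z-.13],-1)
        dd=np.abs(L)-np.array([.013,.013,.03])
        return np.linalg.norm(np.maximum(dd,0),axis=1)+np.minimum(dd.max(1),0)
    allq=np.concatenate([q for _,q in pts])
    for lab,q in pts+[('all',allq)]:
        if len(q)<30: continue
        o=least_squares(lambda p:res(p,q),[0,0],loss='soft_l1',f_scale=.002)
        print(lab,'across %.3f fwd %.3f'%tuple(o.x),'rms mm',1000*np.sqrt(np.mean(res(o.x,q)**2)))
    return o.x
if __name__=='__main__':
    ac,f=lever(sys.argv[1:])
    z=np.array([np.tan(f),-np.tan(ac),1]);z/=np.linalg.norm(z)
    for L in (.128,.15,.16): 
        q=np.array([0,0,.02])+L*z; print(L,'mix',np.round(q,4),'world',np.round(np.array([cx,cy,0])+q[0]*ex+q[1]*ey+[0,0,q[2]],4))
E
python3 fit.py; python3 lev.py scene side wrist
```

```text
(np.float64(-0.6037247110025006), (np.float64(0.524), np.float64(0.09800000000000002), np.float64(-0.13962634015954636))) [ 0.52089564  0.10040952 -0.10399039] -5.958210733139415 -0.7654398624851387
scene 432
side 385
wrist 4574
scene across -0.243 fwd 0.224 rms mm 1.243845321299772
side across -0.236 fwd 0.222 rms mm 1.156949181609928
wrist across -0.247 fwd 0.221 rms mm 0.8457767552182867
all across -0.246 fwd 0.221 rms mm 0.9471782006098511
0.128 mix [0.0273 0.0304 0.1413] world [0.5512 0.1278 0.1413]
0.15 mix [0.032  0.0356 0.1621] world [0.5564 0.1325 0.1621]
0.16 mix [0.0341 0.038  0.1716] world [0.5588 0.1347 0.1716]
```

View pics/top1.png

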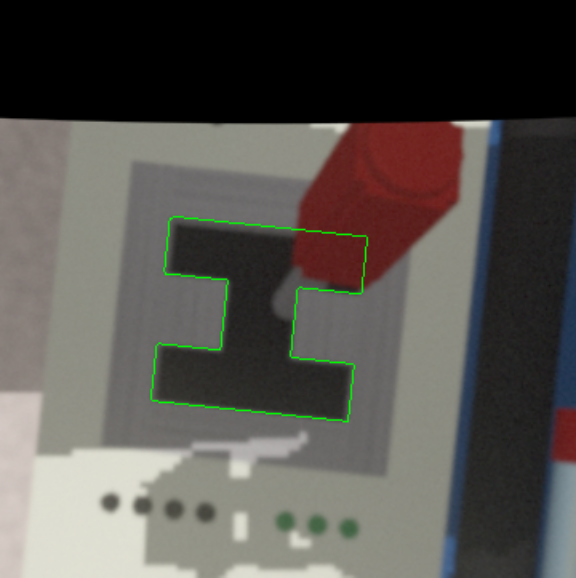

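Call:
{"method": "step_arm", "body": {"deltas": [{"delta_pos": [0, 0, 0], "twist": [0, 0, 0.052]}, {"delta_pos": [0, 0, 0], "twist": [0, 0, 0.052]}, {"delta_pos": [1.6, 1.0, 0], "twist": [0, 0, 0]}, {"delta_pos": [1.6, 1.0, 0], "twist": [0, 0, 0]}, {"delta_pos": [1.6, 1.0, 0], "twist": [0, 0, 0]}, {"delta_pos": [1.6, 1.0, 0], "twist": [0, 0, 0]}, {"delta_pos": [1.6, 1.0, 0], "twist": [0, 0, 0]}, {"delta_pos": [1.6, 1.0, 0], "twist": [0, 0, 0]}, {"delta_pos": [1.6, 1.0, 0], "twist": [0, 0, 0]}, {"delta_pos": [1.6, 0.6, 0], "twist": [0, 0, 0]}, {"delta_pos": [0, 0, 0], "twist": [0, 0, 0]}, {"delta_pos": [0, 0, 0], "twist": [0, 0, 0]}, {"delta_pos": [0, 0, 0], "twist": [0, 0, 0]}], "grip": -1, "newtons": 20}}

```text
t: 1.98
position: [0.6134, 0.119, 0.2391]
tcp_rot: [[0.104, 0.995, -0.001], [0.995, -0.104, -0.001], [-0.001, -0.001, -1.0]]
wrist_force: [-0.6, -0.8, 0.1]
width: 0.0001
```

```bash
cat > st.py <<'E'
from lev import *
def st():
    s=r.state(); print('t',round(s['t'],2),'mix mm',np.round(1000*tomix(np.array(s['position'])),1),'F',np.round(s['wrist_force'],2),'w',round(s['width'],4)); 
    R=np.array(s['tcp_rot']); print('rot',np.round([[R[:,0]@ex,R[:,0]@ey],[R[:,1]@ex,R[:,1]@ey]],4).tolist(),np.round(R[:,2],4))
    return s
def pic(n,f,crop=None,k=2):
    im,d=r.capture(n)
    if crop: im=im[crop[0]:crop[1],crop[2]:crop[3]]
    cv2.imwrite(f,cv2.resize(im,None,fx=k,fy=k)); return im,d
E
python3 - <<'E'
from st import *
st(); pic('side','pics/d1.png',(150,350,220,460),2.5)
E
```

```text
t 1.98 mix mm [ 90.1  28.1 239.1] F [-0.58 -0.78  0.05] w 0.0001
rot [[0.0, 1.0], [1.0, -0.0]] [-8.e-04 -6.e-04 -1.e+00]
```

View pics/d1.png

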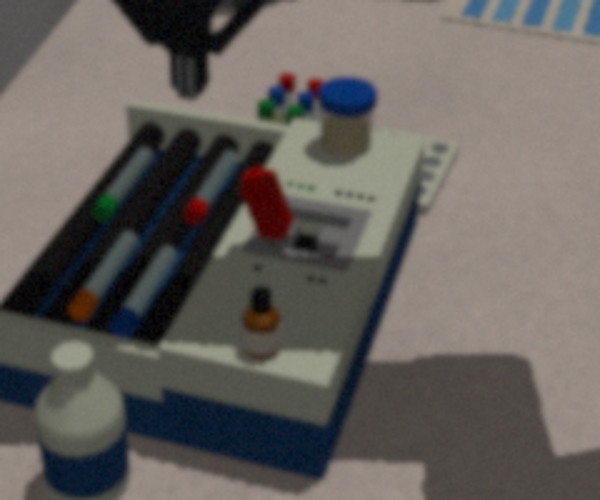

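Call:
{"method": "step_arm", "body": {"deltas": [{"delta_pos": [0, 0, 2.0], "twist": [0, 0, 0]}, {"delta_pos": [0, 0, 2.0], "twist": [0, 0, 0]}, {"delta_pos": [0, 0, 2.0], "twist": [0, 0, 0]}, {"delta_pos": [0, 0, 2.4], "twist": [0, 0, 0]}, {"delta_pos": [0, -0.5, 0], "twist": [0, 0, 0]}, {"delta_pos": [0, -0.5, 0], "twist": [0, 0, 0]}, {"delta_pos": [0, 0, 0], "twist": [0, 0, 0]}, {"delta_pos": [0, 0, 0], "twist": [0, 0, 0]}]}}

```text
t: 2.7
position: [0.6045, 0.1204, 0.1574]
tcp_rot: [[0.104, 0.995, 0.003], [0.995, -0.104, 0.001], [0.001, 0.003, -1.0]]
wrist_force: [-0.1, 0.3, 0.1]
width: 0.0
```

```bash
python3 - <<'E'
from st import *
st(); lever(['side','scene']); pic('side','pics/d2.png',(150,350,220,460),2.5)
E
```

```text
t 2.7 mix mm [ 81.1  28.6 157.4] F [-0.09  0.28  0.14] w 0.0
rot [[0.0002, 1.0], [1.0, -0.0002]] [ 2.9e-03  6.0e-04 -1.0e+00]
side 375
scene 411
side across -0.234 fwd 0.222 rms mm 1.1024551638286308
scene across -0.243 fwd 0.225 rms mm 1.2114315222269028
all across -0.239 fwd 0.223 rms mm 1.218012503295664
```

View pics/d2.png

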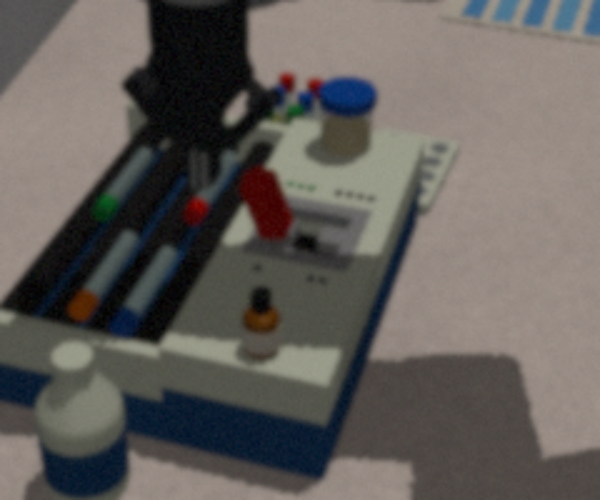

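Call:
{"method": "step_arm", "body": {"deltas": [{"delta_pos": [0, -0.6, 0], "twist": [0, 0, 0]}, {"delta_pos": [0, -0.6, 0], "twist": [0, 0, 0]}, {"delta_pos": [0, -0.3, 0], "twist": [0, 0, 0]}, {"delta_pos": [0, -0.3, 0], "twist": [0, 0, 0]}, {"delta_pos": [0, -0.3, 0], "twist": [0, 0, 0]}, {"delta_pos": [0, -0.3, 0], "twist": [0, 0, 0]}, {"delta_pos": [0, -0.3, 0], "twist": [0, 0, 0]}, {"delta_pos": [0, -0.3, 0], "twist": [0, 0, 0]}, {"delta_pos": [0, -0.3, 0], "twist": [0, 0, 0]}, {"delta_pos": [0, -0.3, 0], "twist": [0, 0, 0]}, {"delta_pos": [0, -0.3, 0], "twist": [0, 0, 0]}, {"delta_pos": [0, 0, 0], "twist": [0, 0, 0]}]}}

```text
t: 3.85
position: [0.5645, 0.1246, 0.1554]
tcp_rot: [[0.104, 0.995, -0.0], [0.995, -0.104, 0.0], [0.0, -0.0, -1.0]]
wrist_force: [2.9, 0.9, 2.3]
width: 0.0002
```

```bash
python3 - <<'E'
from st import *
st(); lever(['side','scene','wrist']); pic('side','pics/d3.png',(150,350,220,460),2.5)
E
```

```text
t 3.85 mix mm [ 40.8  28.6 155.4] F [2.87 0.94 2.29] w 0.0002
rot [[-0.0001, 1.0], [1.0, 0.0001]] [-5.e-04  1.e-04 -1.e+00]
side 360
scene 271
wrist 5419
side across -0.236 fwd 0.107 rms mm 1.1153012039881738
scene across -0.060 fwd 0.141 rms mm 4.4182134532624415
wrist across -0.242 fwd 0.101 rms mm 1.2664341775631145
all across -0.242 fwd 0.103 rms mm 1.287640147531009
```

View pics/d3.png

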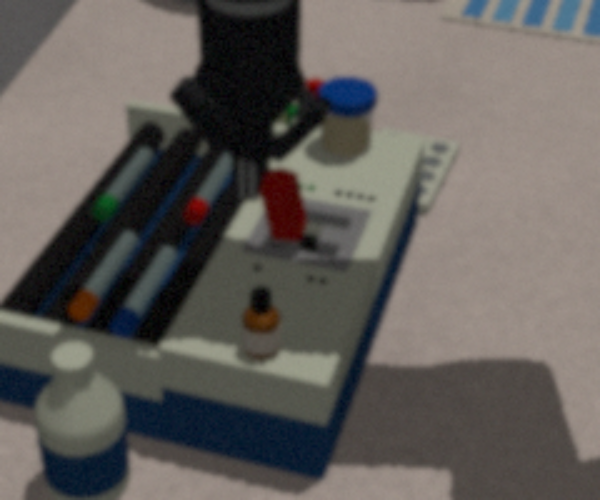

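Call:
{"method": "step_arm", "body": {"deltas": [{"delta_pos": [0, -0.3, 0], "twist": [0, 0, 0]}, {"delta_pos": [0, -0.3, 0], "twist": [0, 0, 0]}, {"delta_pos": [0, -0.3, 0], "twist": [0, 0, 0]}, {"delta_pos": [0, -0.3, 0], "twist": [0, 0, 0]}, {"delta_pos": [0, -0.3, 0], "twist": [0, 0, 0]}, {"delta_pos": [0, 0, 0], "twist": [0, 0, 0]}]}}

```text
t: 4.55
position: [0.5492, 0.1261, 0.1552]
tcp_rot: [[0.104, 0.995, -0.001], [0.995, -0.104, -0.0], [-0.0, -0.001, -1.0]]
wrist_force: [3.2, -0.0, 2.7]
width: 0.0002
```

```bash
python3 - <<'E'
from st import *
st(); lever(['side','wrist'])
E
```

```text
t 4.55 mix mm [ 25.5  28.5 155.2] F [ 3.2  -0.04  2.71] w 0.0002
rot [[-0.0003, 1.0], [1.0, 0.0003]] [-1.e-03 -1.e-04 -1.e+00]
side 343
wrist 5689
side across -0.236 fwd 0.004 rms mm 1.1445546381972254
wrist across -0.242 fwd -0.005 rms mm 1.1532536878587205
all across -0.242 fwd -0.004 rms mm 1.1660265992124386
```

Call:
{"method": "step_arm", "body": {"deltas": [{"delta_pos": [0, 0.8, 0], "twist": [0, 0, 0]}, {"delta_pos": [0, 1.2, 0], "twist": [0, 0, 0]}, {"delta_pos": [0, 1.5, 0], "twist": [0, 0, 0]}, {"delta_pos": [0, 0, -1.5], "twist": [0, 0, 0]}, {"delta_pos": [1.7, 0, -1.5], "twist": [0, 0, 0]}, {"delta_pos": [1.7, 0, 0], "twist": [0, 0, 0]}, {"delta_pos": [1.7, -2.0, 0], "twist": [0, 0, 0]}, {"delta_pos": [0, -2.0, 0], "twist": [0, 0, 0]}, {"delta_pos": [0, -2.05, 0], "twist": [0, 0, 0]}, {"delta_pos": [0, 0, 1.5], "twist": [0, 0, 0]}, {"delta_pos": [0, 0, 1.5], "twist": [0, 0, 0]}, {"delta_pos": [0, 0, 0], "twist": [0, 0, 0]}, {"delta_pos": [0, 0, 0], "twist": [0, 0, 0]}]}}

```text
t: 5.73
position: [0.5288, 0.1789, 0.154]
tcp_rot: [[0.104, 0.995, -0.004], [0.995, -0.104, -0.001], [-0.002, -0.004, -1.0]]
wrist_force: [0.4, -0.0, 0.2]
width: -0.0004
```

```bash
python3 - <<'E'
from st import *
st(); lever(['side','scene']); pic('scene','pics/s4.png',(100,320,220,460),2.5)
E
```

```text
t 5.73 mix mm [ -0.3  78.9 154. ] F [ 0.38 -0.04  0.2 ] w -0.0004
rot [[0.0, 1.0], [1.0, -0.0]] [-0.0042 -0.0013 -1.    ]
side 86
scene 457
side across -0.235 fwd 0.007 rms mm 1.0891904750277024
scene across -0.245 fwd 0.003 rms mm 1.304334166458789
all across -0.243 fwd 0.004 rms mm 1.3170276055448553
```

View pics/s4.png

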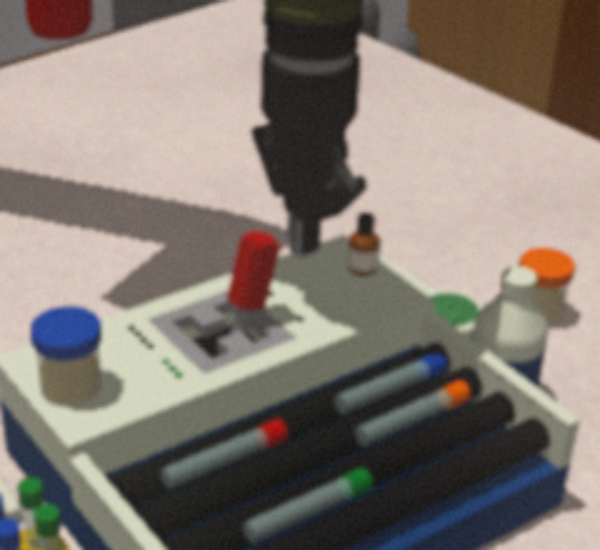

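Call:
{"method": "step_arm", "body": {"deltas": [{"delta_pos": [-0.5, 0, 0], "twist": [0, 0, 0]}, {"delta_pos": [-0.5, 0, 0], "twist": [0, 0, 0]}, {"delta_pos": [-0.35, 0, 0], "twist": [0, 0, 0]}, {"delta_pos": [-0.35, 0, 0], "twist": [0, 0, 0]}, {"delta_pos": [-0.35, 0, 0], "twist": [0, 0, 0]}, {"delta_pos": [-0.35, 0, 0], "twist": [0, 0, 0]}, {"delta_pos": [-0.35, 0, 0], "twist": [0, 0, 0]}, {"delta_pos": [-0.35, 0, 0], "twist": [0, 0, 0]}, {"delta_pos": [-0.35, 0, 0], "twist": [0, 0, 0]}, {"delta_pos": [-0.35, 0, 0], "twist": [0, 0, 0]}, {"delta_pos": [0, 0, 0], "twist": [0, 0, 0]}]}}

```text
t: 6.8
position: [0.5262, 0.141, 0.1554]
tcp_rot: [[0.104, 0.995, 0.0], [0.995, -0.104, -0.0], [-0.0, 0.0, -1.0]]
wrist_force: [0.5, 3.1, 1.1]
width: 0.0002
```

```bash
python3 - <<'E'
from st import *
st(); lever(['side','scene'])
E
```

```text
t 6.8 mix mm [  1.1  40.9 155.4] F [0.53 3.08 1.09] w 0.0002
rot [[0.0006, 1.0], [1.0, -0.0006]] [ 2.e-04 -4.e-04 -1.e+00]
side 118
scene 459
side across -0.266 fwd 0.012 rms mm 4.585276226346442
scene across -0.120 fwd 0.003 rms mm 1.3370406659329674
all across -0.120 fwd 0.003 rms mm 2.3885469615402646
```

Call:
{"method": "step_arm", "body": {"deltas": [{"delta_pos": [-0.35, 0, 0], "twist": [0, 0, 0]}, {"delta_pos": [-0.35, 0, 0], "twist": [0, 0, 0]}, {"delta_pos": [-0.35, 0, 0], "twist": [0, 0, 0]}, {"delta_pos": [-0.35, 0, 0], "twist": [0, 0, 0]}, {"delta_pos": [-0.35, 0, 0], "twist": [0, 0, 0]}, {"delta_pos": [-0.35, 0, 0], "twist": [0, 0, 0]}, {"delta_pos": [-0.35, 0, 0], "twist": [0, 0, 0]}, {"delta_pos": [-0.35, 0, 0], "twist": [0, 0, 0]}, {"delta_pos": [-0.35, 0, 0], "twist": [0, 0, 0]}, {"delta_pos": [-0.35, 0, 0], "twist": [0, 0, 0]}, {"delta_pos": [-0.35, 0, 0], "twist": [0, 0, 0]}, {"delta_pos": [-0.35, 0, 0], "twist": [0, 0, 0]}, {"delta_pos": [0, 0, 0], "twist": [0, 0, 0]}]}}

```text
t: 7.98
position: [0.5215, 0.099, 0.1549]
tcp_rot: [[0.105, 0.995, -0.001], [0.995, -0.105, -0.001], [-0.001, -0.001, -1.0]]
wrist_force: [0.7, 1.4, 0.5]
width: 0.0
```

```bash
python3 - <<'E'
from st import *
st(); lever(['scene'])
E
```

```text
t 7.98 mix mm [  0.7  -1.4 154.9] F [0.71 1.41 0.51] w 0.0
rot [[0.0008, 1.0], [1.0, -0.0008]] [-8.e-04 -8.e-04 -1.e+00]
scene 437
scene across 0.183 fwd 0.003 rms mm 1.320498637642325
all across 0.183 fwd 0.003 rms mm 1.320498637642325
```

8 mm more brings it to about 0.245.

Call:
{"method": "step_arm", "body": {"deltas": [{"delta_pos": [-0.3, 0, 0], "twist": [0, 0, 0]}, {"delta_pos": [-0.3, 0, 0], "twist": [0, 0, 0]}, {"delta_pos": [-0.2, 0, 0], "twist": [0, 0, 0]}, {"delta_pos": [0, 0, 0], "twist": [0, 0, 0]}, {"delta_pos": [0, 0, 0], "twist": [0, 0, 0]}]}}

```text
t: 8.45
position: [0.5207, 0.0916, 0.1551]
tcp_rot: [[0.104, 0.995, -0.001], [0.995, -0.104, -0.0], [-0.001, -0.001, -1.0]]
wrist_force: [0.3, 1.5, -1.3]
width: -0.0003
```

```bash
python3 - <<'E'
from st import *
st(); lever(['scene'])
E
```

```text
t 8.45 mix mm [  0.7  -8.7 155.1] F [ 0.32  1.46 -1.26] w -0.0003
rot [[0.0002, 1.0], [1.0, -0.0002]] [-6.e-04 -4.e-04 -1.e+00]
scene 428
scene across 0.240 fwd 0.003 rms mm 1.2856641150676855
all across 0.240 fwd 0.003 rms mm 1.2856641150676855
```

Call:
{"method": "step_arm", "body": {"deltas": [{"delta_pos": [0.8, 0, 0], "twist": [0, 0, 0]}, {"delta_pos": [1.7, 0, 0], "twist": [0, 0, 0]}, {"delta_pos": [0, 0, -1.5], "twist": [0, 0, 0]}, {"delta_pos": [0, 0, -1.5], "twist": [0, 0, 0]}, {"delta_pos": [0, -1.6, 0], "twist": [0, 0, 0]}, {"delta_pos": [0, -1.6, 0], "twist": [0, 0, 0]}, {"delta_pos": [0, -1.6, 0], "twist": [0, 0, 0]}, {"delta_pos": [-1.6, 0, 0], "twist": [0, 0, 0]}, {"delta_pos": [-1.6, 0, 0], "twist": [0, 0, 0]}, {"delta_pos": [-1.7, 0, 0], "twist": [0, 0, 0]}, {"delta_pos": [0, 0, 1.5], "twist": [0, 0, 0]}, {"delta_pos": [0, 0, 1.5], "twist": [0, 0, 0]}, {"delta_pos": [0, 0, 0], "twist": [0, 0, 0]}, {"delta_pos": [0, 0, 0], "twist": [0, 0, 0]}]}}

```text
t: 9.67
position: [0.4701, 0.0728, 0.155]
tcp_rot: [[0.104, 0.995, -0.002], [0.995, -0.104, -0.001], [-0.001, -0.002, -1.0]]
wrist_force: [0.4, -0.3, 0.8]
width: 0.0003
```

```bash
python3 - <<'E'
from st import *
st(); lever(['scene','side','wrist']); pic('side','pics/d5.png',(150,350,220,460),2.5)
E
```

```text
t 9.67 mix mm [-47.7 -32.7 155. ] F [ 0.44 -0.28  0.8 ] w 0.0003
rot [[0.0, 1.0], [1.0, -0.0]] [-0.0018 -0.0011 -1.    ]
scene 433
side 337
wrist 7922
scene across 0.241 fwd 0.000 rms mm 3.0164408819484203
side across 0.069 fwd 0.017 rms mm 5.560888719911492
wrist across 0.241 fwd -0.002 rms mm 0.8663483087099447
all across 0.241 fwd -0.002 rms mm 1.1060212893312151
```

View pics/d5.png

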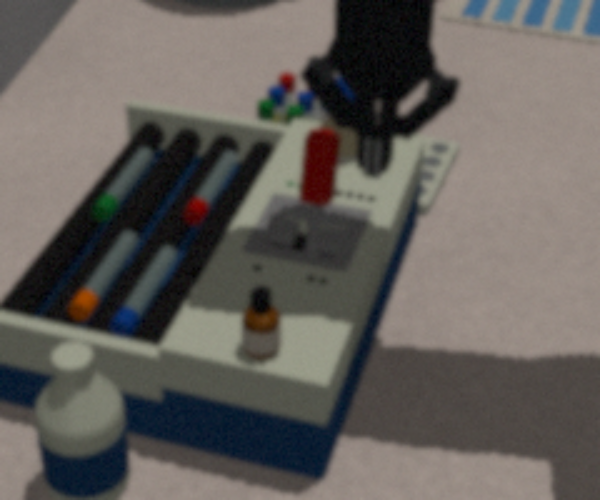

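Call:
{"method": "step_arm", "body": {"deltas": [{"delta_pos": [0, 0.6, 0], "twist": [0, 0, 0]}, {"delta_pos": [0, 0.6, 0], "twist": [0, 0, 0]}, {"delta_pos": [0, 0.35, 0], "twist": [0, 0, 0]}, {"delta_pos": [0, 0.35, 0], "twist": [0, 0, 0]}, {"delta_pos": [0, 0.35, 0], "twist": [0, 0, 0]}, {"delta_pos": [0, 0.35, 0], "twist": [0, 0, 0]}, {"delta_pos": [0, 0.35, 0], "twist": [0, 0, 0]}, {"delta_pos": [0, 0.35, 0], "twist": [0, 0, 0]}, {"delta_pos": [0, 0.35, 0], "twist": [0, 0, 0]}, {"delta_pos": [0, 0.35, 0], "twist": [0, 0, 0]}, {"delta_pos": [0, 0.35, 0], "twist": [0, 0, 0]}, {"delta_pos": [0, 0.35, 0], "twist": [0, 0, 0]}, {"delta_pos": [0, 0, 0], "twist": [0, 0, 0]}]}}

```text
t: 10.95
position: [0.518, 0.068, 0.1548]
tcp_rot: [[0.104, 0.995, -0.0], [0.995, -0.104, -0.0], [-0.0, -0.0, -1.0]]
wrist_force: [-2.4, -0.4, -0.1]
width: -0.0001
```

```bash
python3 - <<'E'
from st import *
st(); lever(['scene','side','wrist'])
E
```

```text
t 10.95 mix mm [  0.4 -32.5 154.8] F [-2.38 -0.36 -0.15] w -0.0001
rot [[0.0002, 1.0], [1.0, -0.0002]] [-4.e-04 -2.e-04 -1.e+00]
scene 414
side 321
wrist 6957
scene across 0.242 fwd 0.191 rms mm 1.3422226923447331
side across 0.248 fwd 0.193 rms mm 1.5626008606850486
wrist across 0.241 fwd 0.192 rms mm 1.0562853056880537
all across 0.242 fwd 0.192 rms mm 1.1058086880170044
```

Call:
{"method": "step_arm", "body": {"deltas": [{"delta_pos": [0, 0.3, 0], "twist": [0, 0, 0]}, {"delta_pos": [0, 0.3, 0], "twist": [0, 0, 0]}, {"delta_pos": [0, 0.2, 0], "twist": [0, 0, 0]}, {"delta_pos": [0, 0.2, 0], "twist": [0, 0, 0]}, {"delta_pos": [0, 0.1, 0], "twist": [0, 0, 0]}, {"delta_pos": [0, 0, 0], "twist": [0, 0, 0]}, {"delta_pos": [0, 0, 0], "twist": [0, 0, 0]}]}}

```text
t: 11.68
position: [0.5288, 0.067, 0.1554]
tcp_rot: [[0.104, 0.995, 0.001], [0.995, -0.104, -0.0], [0.0, 0.001, -1.0]]
wrist_force: [-2.1, 0.1, -1.3]
width: 0.0003
```

```bash
python3 - <<'E'
from st import *
st(); lever(['scene','side','wrist'])
E
```

```text
t 11.68 mix mm [ 11.3 -32.4 155.4] F [-2.11  0.14 -1.31] w 0.0003
rot [[0.0001, 1.0], [1.0, -0.0001]] [ 6.e-04 -0.e+00 -1.e+00]
scene 403
side 325
wrist 7149
scene across 0.241 fwd 0.267 rms mm 1.209765175719365
side across 0.064 fwd 0.216 rms mm 4.510838838500472
wrist across 0.072 fwd 0.217 rms mm 4.681053564380693
all across 0.074 fwd 0.222 rms mm 5.777051265762529
```

Call:
{"method": "step_arm", "body": {"deltas": [{"delta_pos": [0, 0.1, 0], "twist": [0, 0, 0]}, {"delta_pos": [0, 0.1, 0], "twist": [0, 0, 0]}, {"delta_pos": [0, 0.1, 0], "twist": [0, 0, 0]}, {"delta_pos": [0, 0, 0], "twist": [0, 0, 0]}, {"delta_pos": [0, 0, 0], "twist": [0, 0, 0]}]}}

```text
t: 12.25
position: [0.5315, 0.0667, 0.1553]
tcp_rot: [[0.104, 0.995, 0.0], [0.995, -0.104, 0.0], [0.0, 0.0, -1.0]]
wrist_force: [-3.0, 0.4, -0.9]
width: 0.0
```

```bash
sed -i 's/q),\[0,0\],loss/q),[.24,.25],loss/' lev.py; python3 - <<'E'
from st import *
st(); lever(['scene','side','wrist'])
E
```

```text
t 12.25 mix mm [ 14.1 -32.4 155.3] F [-3.02  0.35 -0.89] w 0.0
rot [[0.0, 1.0], [1.0, -0.0]] [ 0.  0. -1.]
scene 394
side 330
wrist 7180
scene across 0.242 fwd 0.286 rms mm 1.3568593883482465
side across 0.244 fwd 0.289 rms mm 1.5054153999768238
wrist across 0.242 fwd 0.287 rms mm 1.0764165414117524
all across 0.242 fwd 0.287 rms mm 1.1150071645556359
```

Fully home (about 0.287 of 0.30). Take the hand away and check.

Call:
{"method": "step_arm", "body": {"deltas": [{"delta_pos": [0, -0.8, 0], "twist": [0, 0, 0]}, {"delta_pos": [0, -1.2, 0], "twist": [0, 0, 0]}, {"delta_pos": [0, -1.5, 0], "twist": [0, 0, 0]}, {"delta_pos": [0, 0, -1.5], "twist": [0, 0, 0]}, {"delta_pos": [0, 0, -2.0], "twist": [0, 0, 0]}, {"delta_pos": [0, 0, -2.0], "twist": [0, 0, 0]}, {"delta_pos": [0, 0, -2.0], "twist": [0, 0, 0]}, {"delta_pos": [0, -1.5, 0], "twist": [0, 0, 0]}, {"delta_pos": [0, 0, 0], "twist": [0, 0, 0]}, {"delta_pos": [0, 0, 0], "twist": [0, 0, 0]}, {"delta_pos": [0, 0, 0], "twist": [0, 0, 0]}]}}

```text
t: 13.32
position: [0.4821, 0.0718, 0.2302]
tcp_rot: [[0.104, 0.995, 0.001], [0.995, -0.104, -0.0], [-0.0, 0.001, -1.0]]
wrist_force: [-0.2, 0.5, 0.0]
width: -0.0002
```

```bash
python3 - <<'E'
from st import *
st(); lever(['scene','side','wrist']); pic('side','pics/d6.png',(150,380,180,450),2.5)
im,d=pic('scene','pics/s6.png',(150,410,180,480),2.3)
for n in ['scene','side']:
    c=cam(n); im,d=r.capture(n)
    for th in ['sample_cup','dropper']:
        for o in r.trace(n,th)[:1]:
            m=o['pixels']&(d>0); v,u=np.nonzero(m); print(n,th,round(o['p'],2),np.round(np.median(unproj(n,u,v,d[m],c),0),4),np.round(o['rect']))
E
```

```text
t 13.32 mix mm [-35.6 -32.5 230.2] F [-0.21  0.48  0.03] w -0.0002
rot [[0.0, 1.0], [1.0, -0.0]] [ 1.e-03 -2.e-04 -1.e+00]
scene 391
side 369
wrist 4444
scene across 0.241 fwd 0.288 rms mm 1.1441458079830256
side across 0.247 fwd 0.285 rms mm 1.3907328987199299
wrist across 0.241 fwd 0.282 rms mm 0.8447596280133756
all across 0.242 fwd 0.283 rms mm 0.934571599927009
scene sample_cup 0.83 [ 0.5259 -0.049   0.1481] [247. 244.  29.  40.]
scene dropper 0.71 [0.5372 0.2459 0.1284] [365. 199.  10.  30.]
side sample_cup 0.82 [ 0.5105 -0.0213  0.139 ] [359. 196.  25.  32.]
side dropper 0.7 [0.5274 0.2604 0.1321] [324. 280.  15.  28.]
```

View pics/s6.png

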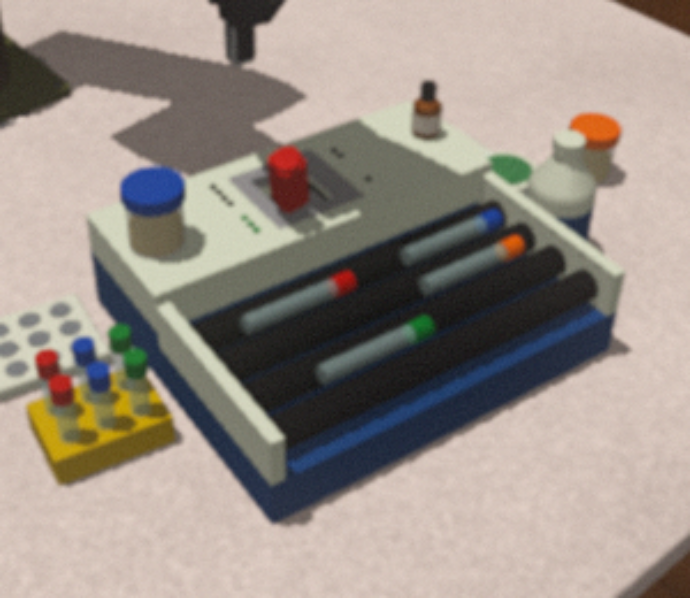

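View pics/d6.png

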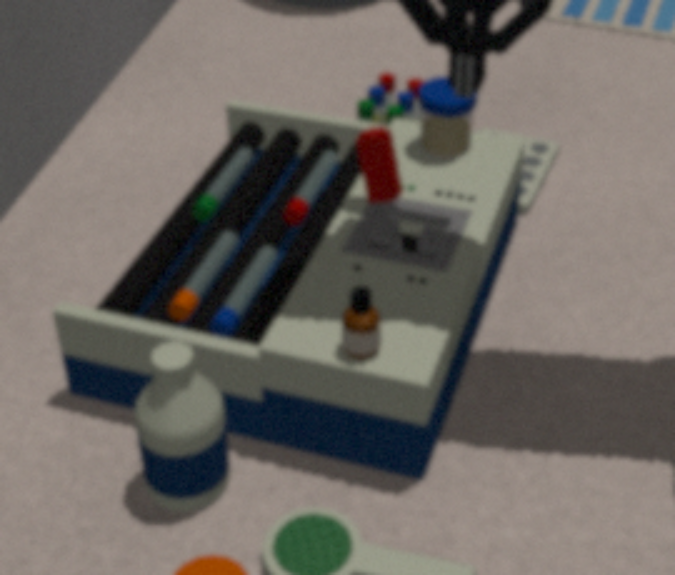

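Lever stands in the three-pip slot, loose things unchanged, hand clear.

```bash
python3 -c "
from plant import r
print(r.sign_off())"
```

```text
the job is handed in; nothing more can be done
None
```

The lever is in the third slot and the hand is clear. I handed the job in at about 13.5 s, and the sign-off gave no verdict.

**What I did:** With the gripper shut, I pushed the lever back from its front face until it was level with the crossbar. I then pushed it across from its left face to +0.24 rad sideways at about 0 forward. Finally I pushed it forward from its rear face, lifted the hand away and backed off.

**Last checks:**
- **Lever:** All three cameras agree on 0.24–0.25 rad sideways and 0.28–0.29 rad forward after letting go. The limits are 0.19 and 0.245.
- **Force:** In the readings at the end of each move, no force component passed about 3.2 N. I did not read forces during a move.
- **Loose things:** The sample cup and dropper measured within about 5 mm of where they started, which is mask noise. The other five I compared only by eye in the scene and side pictures, and they look unchanged.

**Disagreements:** A few lever fits along the way were wrong. The scene camera was off once, and the side and wrist cameras were off at times. Each bad fit had residuals of 3–6 mm against about 1 mm for a good one. The first bad scene fit came while the hand partly hid the grip. After I gave the fit a better starting guess near the end, all cameras agreed.

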